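# Right a toppled oil bottle against the rack

### The job

The oil bottle has toppled against the steel-backed bottle rack, its cap caught on the upper rail. Keeping its foot on the worktop, push the foot towards the rack so that the cap rides up the polished board, until the bottle stands; let it settle on its base, then slide it along the worktop, upright and square to the rack, and press it gently but firmly home against both black bumper bars, and leave it there. It is glass: never force it against the rack, do not lift it, and leave the jar and the mill beside it where they are.

Things in the scene. Friction and masses are not known exactly. Their poses are not given: they have to be found in the camera images.
- oil_bottle: Toppled dark green glass oil bottle with red cap: 58 mm square, 265 mm tall, straight sides to 180 mm, neck tapering to the cap. 0.3 to 0.65 kg, centre of mass 115 mm up. Origin: centre of its base; z from base to cap, x and y square to its sides. At the start it leans on the rack at 40 degrees from level, its x axis pointing down and to the rack, y along the rack. Worktop friction 0.6.
- bottle_cap (a point): Centre of the top of the red cap (32 mm across), on the bottle's axis 265 mm above its base. At the start a few mm short of the steel board. Let go while leaning more than about 14 degrees from upright, the bottle slides back down; leaning less, it drops back onto its base, towards the robot, by itself.
- bottle_foot (a point): Middle of the base edge resting on the worktop at the start, 29 mm from the base's centre along the bottle's x; about 185 mm in front of the upper rail. A hand pushing level meets the opposite edge of the base first, 44 mm up, which sinks as the bottle rises: a finger that stays level there rubs it upwards and may jam the bottle; one that sinks with the edge, or pushes low, does not.
- rack: Bottle rack, rigid, fixed: upright polished steel board (slippery, friction 0.15), 440 wide, 310 high; a wooden upper rail and end cheeks stand 14 mm out from it. Origin on the worktop, midway along, in the vertical plane of the rail's front; x from the robot's side into the board (its face at x = +14 mm), y along it, z up. A bottle is home against its two bumper bars, see upper_rail.
- upper_rail (a point): Front top edge of the wooden upper rail (heights 148 to 170 mm), midway along; the bottle's neck rests on it at the start. Below it two black bumper bars (heights 10 to 40 and 95 to 115 mm, 420 mm long, one carrier, clamped, rigid under hand pushes) stand 4 to 16 mm in front of the rail: set differently each time and not measured, so feel for them.
- jar: Bystander: glass storage jar with red lid, 81 mm across, 163 mm tall, standing loose before the rack beside the bottle (either side; a like jar by the paper roll is part of the kitchen). Origin at the centre of its underside, z up.
- mill: Bystander: wooden pepper mill, 58 mm across, 170 mm tall, standing loose before the rack on the other side of the bottle. Origin at the centre of its underside, z up.

How it is judged:
By the outcome, as a careful person would: the job done as asked, in the order asked, and still so for the second after the job is handed in, with the robot touching nothing.
It also fails if it takes over 66 s, if anything falls off the work surface, if the arm or the gripper's body presses on something with over 40 N, if the wrist force passes 120 N, or if a joint passes its speed limit or range.

### The arm

A 7-joint arm with a two-finger parallel gripper is mounted at the origin on a cart in front of the work surface, level with it; the furniture and walls round the work are solid. World frame = base frame: x ahead of the robot, y to its left, z up, the work surface at z = 0. Lengths are in m, angles in rad, forces in N, time in s.
With the tool pointing down it reaches from about 0.425 to 0.825 m from the base axis. Payload 3.6 kg.
Tool frame: the origin (TCP) lies at the very end of the fingers, on their centre line; the grasp point (between the pads) lies ctrl.tcp_to_grasp behind it (ctrl.tcp_to_grasp is the distance from the TCP to the grasp point, in m); z points along the fingers, y is the line along which they close (so a half turn about z gives the same grasp; the last joint's range is limited). The gripper opens to 85 mm and grips with 20 to 120 N. Pads are 22 mm wide; open, the fingers measure 114 mm over their backs; the gripper's body (76 mm by 85 mm) begins 54 mm behind the grasp point. The pads swing forward as they close: fully open they stand 13 mm farther back than shut.
Start: joints at [-1.143, 0.615, -0.013, 1.423, 0.008, 1.103, -0.04], TCP at [0.285, 0.584, 0.197] pointing down, gripper open.
Joint ranges: [-3.12, 3.12], [-0.3, 2.06], [-1.34, 1.32], [0.26, 2.42], [-1.36, 4.5], [0.01, 1.98], [-2.84, 2.84]. Speed limits (rad/s): [2.79, 2.79, 3.14, 3.14, 3.14, 3.14, 3.14].

### API

Orientations are given as a unit quaternion [w, x, y, z].
In Python, from cell import state, imaging, workorder, ctrl gives the robot as it stands.
- The arm moves only by the shell command python3 -m crank 'ROWS' [OPENING] [FORCE]. ROWS is JSON, a list of rows, each a list of 6 numbers: the shift along the tool's x, y, z scaled (see below), then the turn, a rotation vector about the tool's x, y, z scaled (see below). In form: [[x, y, z, wx, wy, wz], ...]. A call has exactly 10 rows; each row is the pose to reach, as a shift and turn from the pose commanded when the call began, along the tool's axes at that moment; what a row does not reach only later rows make up. The controller multiplies each number of a shift by 120 mm and each number of a turn by 90 degrees. A row lasts 1/12 s, in which the tool goes at most 41.7 mm and 7.16 degrees, less where a joint would pass 70% of its speed; a pose out of reach is approached as far as the arm can. A call with a number of a shift or a turn outside -1 to 1 is refused whole. A call with a gripper value outside its range is refused whole. OPENING is the opening, from -1 (shut) to 1 (fully open), set as the call begins (- or left out, the last holds). The fingers move at their own pace and stop on an object; FORCE is the grip in N (left out, the last holds). Time passes only in rows, so rows that repeat a pose let the fingers close, or fill a call up. It gives the time, the measured TCP pose, the force, the opening and the grip force at its end, in the units of the state.
- state(): the state, without advancing time (a new reading comes with each control period).
- imaging.grab_frame(name): name is "scene" or "top" or "wrist"; returns a dict with "color" (480x640x3 uint8, red, green, blue), "range_z" (480x640 float32, m along the optical axis (not along the pixel's ray), 0 where there is no reading), "camera_matrix" (3x3 intrinsics, pixels), "cam_to_world" (4x4, takes a point from camera to world coordinates). Camera axes: x right, y down, z forward; pixel columns grow to the right and rows downward; lengths in m; the calibration is good to about 2 mm. A picture is of the moment at which its call begins.
- workorder.hand_in(): hands the job in; it is judged then, once.
The state is a dict: "t": time; "qpos": joint angles; "qvel": joint speeds; "effort": joint torques, N m; "position": TCP position; "orientation": TCP orientation; "ft_force": force on the tool from outside, world axes, zero at the start; "torque": the same for the moment, N m; "finger_gap": finger opening in m; "grip_force": force on a finger pad.
Only numpy, scipy, OpenCV 4.12 (cv2) and the standard library are available. Lean on these libraries where they do the work, as an engineer would, in place of code of your own. Each camera call takes 0.05 s, during which the arm holds its last target. There are 200 camera calls.

## Working session

There is one attempt and no reset: what is moved stays moved. The work goes in short steps, Python scripts to look and compute and a shell command to move; the robot and the scene stay as the last step left them, time stands still between calls to the robot, and variables do not carry over. Pictures are saved under pics/ and viewed, at most 10 in all, crops included, and the job is handed in when it is done.

```bash
mkdir -p pics; ls; python3 - <<'E'
from cell import state, imaging, workorder, ctrl
import cv2,numpy as np
print(state(), ctrl.tcp_to_grasp)
ims=[]
for n in("scene","top"):
    f=imaging.grab_frame(n); np.savez(f"pics/{n}0.npz",**f)
    cv2.imwrite(f"pics/{n}0.png",f["color"][:,:,::-1]); print(n,f["cam_to_world"].round(3).tolist(),f["camera_matrix"].tolist())
E
```

```text
pics
{'t': 0.0, 'qpos': array([-1.14250775,  0.61591689, -0.01262278,  1.42491872,  0.00812012,
        1.10338013, -0.04039997]), 'qvel': array([ 1.52323048e-03,  1.64306040e-03, -1.73485212e-03,  7.01905709e-04,
       -1.27669024e-03, -2.12697376e-05,  3.22999500e-04]), 'effort': array([-3.08396820e-04, -4.69215167e+01,  2.59190071e-01, -1.71040338e+01,
        9.92451649e-03,  9.77954711e-03,  3.21955326e-06]), 'position': array([0.28514643, 0.58316392, 0.19593318]), 'orientation': array([-2.64806484e-04,  2.25400001e-01,  9.74265459e-01, -1.25872013e-03]), 'ft_force': array([-0.21376865,  1.01734179,  0.72827296]), 'torque': array([-0.04612192, -0.01106946,  0.0330547 ]), 'grip_force': 0.0, 'finger_gap': 0.08545385365907159} 0.0187
scene [[-0.778, -0.468, 0.418, 0.278], [-0.628, 0.563, -0.537, 0.422], [0.016, -0.681, -0.732, 0.74], [0.0, 0.0, 0.0, 1.0]] [[507.66719287762874, 0.0, 326.46996958837696], [0.0, 507.66719287762874, 240.77449014832587], [0.0, 0.0, 1.0]]
top [[-0.004, -0.996, 0.095, 0.524], [-1.0, 0.004, 0.001, -0.041], [-0.001, -0.095, -0.996, 1.154], [0.0, 0.0, 0.0, 1.0]] [[602.8006517715753, 0.0, 325.02999617641973], [0.0, 602.8006517715753, 246.4755757323586], [0.0, 0.0, 1.0]]
```

View pics/scene0.png

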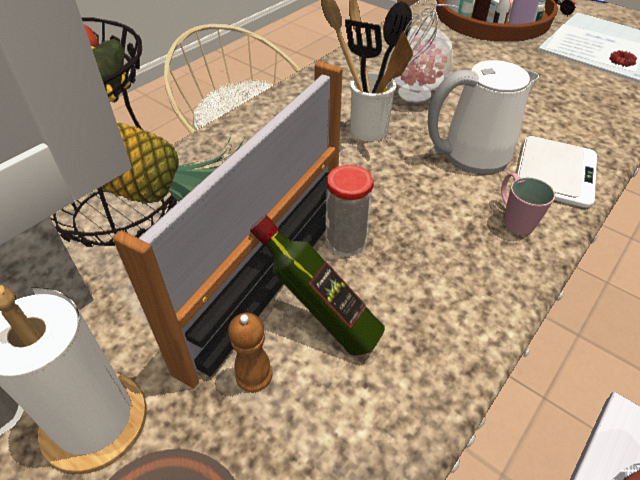

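View pics/top0.png

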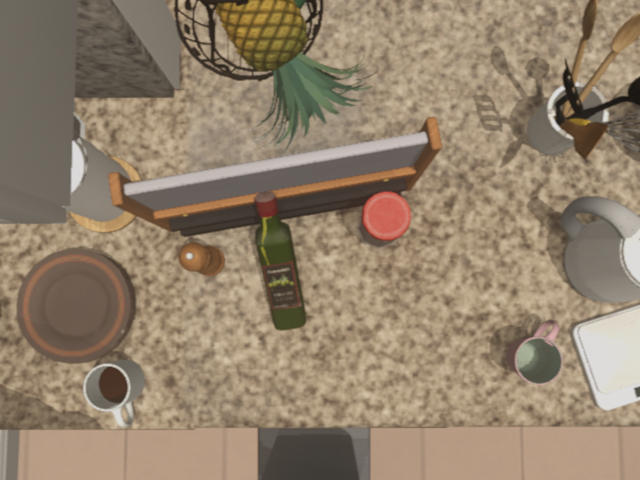

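The views show the bottle leaning (top view: cap at (266,203), base near (288,328)). The rail runs from (155,212) to (415,175), with the jar at (386,216) and the mill at (200,258). Next I'll measure them with the depth images.

```bash
cat >h.py <<'E'
import numpy as np,cv2
def cloud(f):
    K=f["camera_matrix"];z=f["range_z"].astype(float);v,u=np.mgrid[:480,:640]
    P=np.stack([(u-K[0,2])/K[0,0]*z,(v-K[1,2])/K[1,1]*z,z,np.ones_like(z)],-1)@f["cam_to_world"].T
    P=P[...,:3];P[z==0]=np.nan;return P
def hsv(f): return cv2.cvtColor(f["color"],cv2.COLOR_RGB2HSV)
E
python3 - <<'E'
from h import *
np.set_printoptions(precision=4,suppress=True)
f=np.load("pics/top0.npz");P=cloud(f);H=hsv(f)
for n,(u,v) in dict(cap=(266,203),railL=(165,213),railR=(340,186),jar=(386,216),mill=(193,257),base=(288,326),baseface=(288,318),neck=(273,222),counter=(350,350),board=(150,187),boardR=(410,142),bump=(330,203)).items(): print(n,P[v,u],H[v,u])
# rail: wood hue with z .16-.175
w=(H[...,0]<16)&(H[...,1]>120)&(abs(P[...,2]-.170)<.004)
w[:, :160]=0;w[:,412:]=0;w[:160]=0;w[225:]=0
v,u=np.nonzero(w);print(len(u))
fe=[]
for c in range(165,410,5):
    r=v[u==c]
    if len(r) and not 250<c<290: fe.append(P[r.max(),c])
fe=np.array(fe);k=np.polyfit(fe[:,1],fe[:,0],1);res=fe[:,0]-np.polyval(k,fe[:,1]);g=abs(res)<.004
k=np.polyfit(fe[g,1],fe[g,0],1);print("rail x=k*y+b",k,"yaw deg",np.degrees(np.arctan(-k[0])),fe[g,0].std(),res[g].std(),fe[:,2].mean(), fe[[0,-1]])
# board top
b=(P[...,2]>.300)&(P[...,2]<.32);b[:100]=0;b[:,:120]=0;b[:,425:]=0;b[230:]=0
q=P[b];kb=np.polyfit(q[:,1],q[:,0],1);print("board",kb,np.degrees(np.arctan(-kb[0])),q[:,1].min(),q[:,1].max())
# green bottle
gm=(H[...,0]>25)&(H[...,0]<60)&(H[...,1]>120);gm[:205]=0;gm[335:]=0;gm[:,:250]=0;gm[:,310:]=0
gm&=P[...,2]>.01
q=P[gm];print(len(q),"zmax",q[:,2].max());c=q.mean(0);U,S,V=np.linalg.svd(q-c,full_matrices=False);print("axis",V[0],c)
for lo in np.arange(.03,.22,.02):
    s=q[(q[:,2]>lo)&(q[:,2]<lo+.02)]
    if len(s)>5: print(round(lo,2),s.mean(0),s[:,1].min(),s[:,1].max())
for n,m in dict(jar=(H[...,1]>150)&((H[...,0]<6)|(H[...,0]>174))&(abs(P[...,2]-.163)<.01),).items():
    print(n,np.nanmin(P[m],0),np.nanmax(P[m],0))
m=(abs(P[...,2]-.15)<.025);m[:235]=0;m[285:]=0;m[:,:175]=0;m[:,230:]=0;print("mill",np.nanmin(P[m],0),np.nanmax(P[m],0))
E
```

```text
cap [0.6837 0.0534 0.2047] [  3 153 112]
railL [0.673  0.2225 0.1735] [ 14 142 180]
railR [ 0.718  -0.0656  0.1681] [ 13 144 131]
jar [ 0.6681 -0.1417  0.1633] [  4 143 205]
mill [0.6009 0.1769 0.1658] [ 14  93 156]
base [0.4837 0.0273 0.0541] [ 32 113  72]
baseface [0.4982 0.027  0.0605] [ 34 119  73]
neck [0.6569 0.0446 0.1772] [ 34 128  68]
counter [ 0.4361 -0.0869 -0.0024] [ 17  72 169]
board [0.69   0.2085 0.308 ] [  9  17 199]
boardR [ 0.7531 -0.1623  0.3113] [  8  15 200]
bump [ 0.6989 -0.0493  0.1121] [11 74 55]
1991
rail x=k*y+b [-0.1546  0.7039] yaw deg 8.788553931132544 0.0022273341481557924 0.0016505352479021294 0.16836497579412932 [[ 0.6671  0.2236  0.1687]
 [ 0.6609 -0.1727  0.1661]]
board [-0.1749  0.7275] 9.918057187139556 -0.18466350590217598 0.252398331134749
919 zmax 0.1856602942895058
axis [-0.8162 -0.1583 -0.5556] [0.6131 0.0443 0.1549]
0.05 [0.5009 0.0242 0.0643] 0.010406854026462097 0.03933805834628507
0.07 [0.5119 0.0237 0.0733] 0.009996246981729982 0.042337277040962164
0.11 [0.5591 0.037  0.1155] 0.015040730328192038 0.056455567434561336
0.13 [0.5981 0.0407 0.146 ] 0.016895527898161934 0.06538564964402827
0.15 [0.6169 0.0453 0.1607] 0.01638578119530995 0.06908756647420419
0.17 [0.6538 0.051  0.1759] 0.03515443565121847 0.06418463560182425
jar [ 0.6294 -0.1762  0.153 ] [ 0.7089 -0.102   0.1697]
mill [0.5792 0.1575 0.1257] [0.6284 0.2061 0.1749]
```

```bash
cat >>h.py <<'E'
from scipy.spatial.transform import Rotation as R
YAW=np.radians(9.9); N=np.array([np.cos(YAW),np.sin(YAW),0]); T=np.array([-np.sin(YAW),np.cos(YAW),0]); RAIL=.6957
def pose(s): 
    q=s["orientation"]; return s["position"],R.from_quat([q[1],q[2],q[3],q[0]])
def target(tilt): # tool x=-N,y=T,z down; tilt deg: fingertips lead towards rack
    B=np.stack([-N,T,[0,0,-1.]],1); return R.from_matrix(B)*R.from_rotvec([0,-np.radians(tilt),0])
def units(p,n,t,z,tilt,turn=True): # n relative to the rail front
    p0,r0=p; d=r0.inv().apply((RAIL+n)*N+t*T+np.array([0,0,z])-p0)/.12
    w=(r0.inv()*target(tilt)).as_rotvec()/(np.pi/2)
    return np.r_[d,w].round(3)
def show(s):
    p,r=pose(s); z=r.as_matrix()[:,2]
    print("t%.2f n%.1f t%.1f z%.1f tilt%.1f"%(s["t"],(p@N-RAIL)*1e3,p@T*1e3,p[2]*1e3,np.degrees(np.arctan2(z@N,-z[2]))),
      "F n,t,z",np.round([s["ft_force"]@N,s["ft_force"]@T,s["ft_force"][2]],1),"gap",round(s["finger_gap"],4))
E
python3 - <<'E'
from h import *
from cell import state
s=state();show(s);print(units(pose(s),-.265,-.0625,.15,0))
f=np.load("pics/top0.npz");P=cloud(f)
# rail yaw recheck: robust line through front edge of rail
H=hsv(f);w=(H[...,0]<18)&(H[...,1]>100)&(P[...,2]>.16)&(P[...,2]<.176);w[:,:165]=0;w[:,405:]=0;w[:160]=0;w[:,245:300]=0;w[:,355:]=0
e=[]
for c in range(165,355):
    r=np.nonzero(w[:,c])[0]
    if len(r): e.append(P[r.max(),c])
e=np.array(e);l=cv2.fitLine(e[:,:2].astype(np.float32),cv2.DIST_HUBER,0,.01,.001).ravel();print(l,np.degrees(np.arctan(-l[0]/l[1])),np.median(e@N),np.median(e[e[:,1]>.1]@N),np.median(e[e[:,1]<0]@N))
E
python3 -m crank '[[-0.08,-0.09,0,0,0,0],[-0.16,-0.18,0,0,0,0],[-0.24,-0.28,0,0,0,0],[-0.32,-0.37,0,0,0,0],[-0.4,-0.46,0,0,0,0],[-0.48,-0.55,0,0,0,0],[-0.56,-0.65,0,0,0,0],[-0.64,-0.74,0,0,0,0],[-0.72,-0.83,0,0,0,0],[-0.8,-0.92,0,0,0,0]]' -0.5 20
```

```text
t0.10 n-314.5 t525.5 z196.0 tilt-0.1 F n,t,z [-0.2  0.7 -0.7] gap 0.0854
[-3.211e+00 -3.724e+00  3.930e-01 -1.000e-03 -0.000e+00 -3.990e-01]
[ 0.17061923 -0.985337    0.69055605  0.08774529] 9.823824 0.6952108601269301 0.6952145849488802 0.6952154523809992
t: 0.93
position: [0.3232, 0.4414, 0.1967]
orientation: [-0.0, 0.225, 0.974, -0.001]
ft_force: [0.5, 0.0, 0.2]
finger_gap: 0.0214
grip_force: 0.0
```

```bash
sed -i 's/np.radians(9.9)/np.radians(9.85)/;s/RAIL=.6957/RAIL=.6952/' h.py
python3 -m crank '[[-0.08,-0.09,0,0,0,0],[-0.16,-0.18,0,0,0,0],[-0.24,-0.28,0,0,0,0],[-0.32,-0.37,0,0,0,0],[-0.4,-0.46,0,0,0,0],[-0.48,-0.55,0,0,0,0],[-0.56,-0.65,0,0,0,0],[-0.64,-0.74,0,0,0,0],[-0.72,-0.83,0,0,0,0],[-0.8,-0.92,0,0,0,0]]' >/dev/null
python3 -m crank '[[-0.08,-0.09,0,0,0,0],[-0.16,-0.18,0,0,0,0],[-0.24,-0.28,0,0,0,0],[-0.32,-0.37,0,0,0,0],[-0.4,-0.46,0,0,0,0],[-0.48,-0.55,0,0,0,0],[-0.56,-0.65,0,0,0,0],[-0.64,-0.74,0,0,0,0],[-0.72,-0.83,0,0,0,0],[-0.8,-0.92,0,0,0,0]]' >/dev/null
python3 -m crank '[[-0.08,-0.09,0,0,0,-0.04],[-0.16,-0.18,0.04,0,0,-0.08],[-0.24,-0.28,0.08,0,0,-0.12],[-0.32,-0.37,0.12,0,0,-0.16],[-0.4,-0.46,0.16,0,0,-0.2],[-0.48,-0.55,0.2,0,0,-0.24],[-0.56,-0.65,0.24,0,0,-0.28],[-0.64,-0.74,0.28,0,0,-0.32],[-0.72,-0.83,0.32,0,0,-0.36],[-0.8,-0.92,0.36,0,0,-0.4]]'
python3 - <<'E'
from h import *
from cell import state,imaging
s=state();show(s);p=pose(s);print(units(p,-.265,-.0625,.15,0),units(p,-.253,-.0625,.030,0))
f=imaging.grab_frame("wrist");cv2.imwrite("pics/w1.png",f["color"][:,:,::-1]);np.savez("pics/w1.npz",**f);print(s["qpos"])
E
```

```text
t: 3.43
position: [0.4364, 0.0172, 0.1538]
orientation: [0.0, -0.088, 0.996, -0.0]
ft_force: [-0.6, 0.7, 0.3]
finger_gap: 0.0216
grip_force: 0.0
t3.43 n-262.2 t-57.7 z153.8 tilt0.0 F n,t,z [-0.4  0.8  0.3] gap 0.0216
[ 0.023 -0.04   0.032 -0.     0.     0.003] [-0.076 -0.04   1.032 -0.     0.     0.003]
[-0.05850104  0.35106228 -0.04124128  2.06407312  0.02140861  0.72647106
  1.63398104]
```

View pics/w1.png

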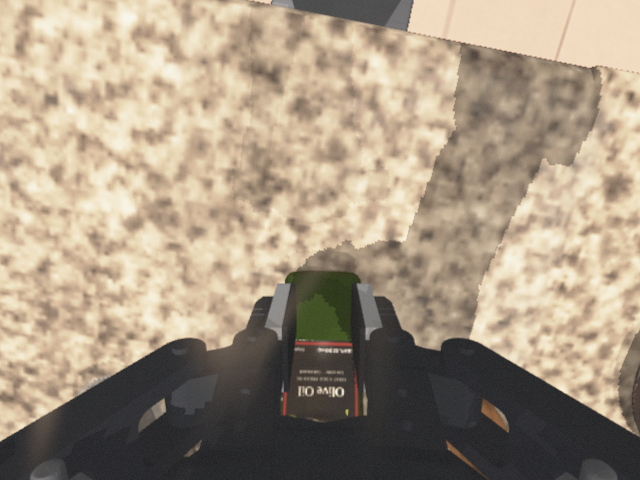

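The wrist view shows the bottle's base edge between the fingers, at columns 287–358 and row 272, roughly centred on the tool. Its exact position comes from depth.

```bash
python3 - <<'E'
from h import *
f=np.load("pics/w1.npz");P=cloud(f);H=hsv(f)
g=(H[...,0]>25)&(H[...,0]<70)&(H[...,1]>120);g[:262]=0;g[345:]=0;g[:,:270]=0;g[:,370:]=0
q=P[g];q=q[(q[:,2]>.02)&(q[:,2]<.1)];n=(q@N-RAIL)*1e3;t=q@T*1e3;z=q[:,2]*1e3
for a in range(-240,-190,5):
    k=(n>=a)&(n<a+5)
    if k.sum()>5:print(a,k.sum(),t[k].min().round(1),t[k].max().round(1),np.median(z[k]).round(1))
# side extents from scene/top clouds
for nm in("top0","scene0"):
    f=np.load(f"pics/{nm}.npz");P=cloud(f).reshape(-1,3);n=(P@N-RAIL)*1e3;t=P@T*1e3;z=P[:,2]*1e3
    for a in range(-235,-60,25):
        k=(n>=a)&(n<a+25)&(abs(t+62)<50)&(z>30); 
        if k.sum()>5: print(nm,a,k.sum(),np.percentile(t[k],[2,98]).round(1),np.percentile(z[k],98).round(1))
E
```

```text
-225 36 -82.0 -36.1 44.0
-220 207 -86.0 -31.3 47.5
-215 195 -87.0 -31.4 52.0
-210 236 -67.8 -38.1 56.4
-205 343 -73.6 -38.1 60.4
-200 405 -76.9 -38.4 64.8
-195 459 -76.9 -39.1 68.9
top0 -235 161 [-86.9 -33.6] 55.2
top0 -210 458 [-89.8 -31.5] 75.3
top0 -185 494 [-90.4 -32.3] 97.5
top0 -160 518 [-91.  -33.2] 118.3
top0 -135 544 [-91.4 -33.7] 139.1
top0 -110 570 [-91.8 -34.5] 160.0
top0 -85 565 [-92.3 -34.5] 171.0
scene0 -235 244 [-81.1 -29.8] 54.3
scene0 -210 715 [-82.7 -28.6] 75.0
scene0 -185 858 [-83.3 -28.8] 96.3
scene0 -160 912 [-83.6 -29.2] 117.3
scene0 -135 941 [-84.5 -29.8] 138.5
scene0 -110 950 [-84.3 -30.3] 158.3
scene0 -85 832 [-83.5 -30.7] 169.4
```

```bash

python3 -m crank '[[-0.01,-0.01,0.1,0,0,0],[-0.02,-0.02,0.2,0,0,0],[-0.03,-0.02,0.3,0,0,0],[-0.04,-0.02,0.4,0,0,0],[-0.05,-0.02,0.5,0,0,0],[-0.06,-0.02,0.6,0,0,0],[-0.07,-0.02,0.7,0,0,0],[-0.08,-0.02,0.8,0,0,0],[-0.09,-0.02,0.9,0,0,0],[-0.1,-0.02,0.99,0,0,0]]' >/dev/null
python3 - <<'E'
from h import *
from cell import state
s=state();show(s);p=pose(s)
for n,z,ti in((-.229,.032,0),(-.216,.030,0),(-.202,.026,0),(-.180,.021,3)): print(units(p,n,-.060,z,ti))
E
```

```text
t4.32 n-249.9 t-58.7 z34.8 tilt0.0 F n,t,z [ 0.6  0.2 -0.7] gap 0.0213
[-0.175 -0.011  0.023  0.     0.     0.   ]
[-0.283 -0.011  0.04   0.     0.     0.   ]
[-0.4   -0.011  0.073  0.     0.     0.   ]
[-0.583 -0.012  0.115  0.    -0.033  0.   ]
```

```bash

python3 -m crank '[[-0.05,-0.01,0,0,0,0],[-0.1,-0.01,0.01,0,0,0],[-0.13,-0.01,0.01,0,0,0],[-0.15,-0.01,0.02,0,0,0],[-0.17,-0.01,0.02,0,0,0],[-0.19,-0.01,0.02,0,0,0],[-0.21,-0.01,0.03,0,0,0],[-0.23,-0.01,0.03,0,0,0],[-0.26,-0.01,0.04,0,0,0],[-0.28,-0.01,0.04,0,0,0]]' >/dev/null
cat > look.py <<'E'
from h import *
from cell import state,imaging
import sys
s=state();show(s)
f=imaging.grab_frame("scene");cv2.imwrite(f"pics/{sys.argv[1]}.png",f["color"][:,:,::-1])
P=cloud(f);H=hsv(f)
g=(H[...,0]>24)&(H[...,0]<70)&(H[...,1]>120)
q=P[g];n=(q@N-RAIL)*1e3;t=q@T*1e3;z=q[:,2]*1e3
k=(n>-260)&(n<20)&(abs(t+60)<50)&(z>5);q=np.c_[n,t,z][k]
r=((H[...,0]<8)|(H[...,0]>172))&(H[...,1]>130);c=P[r];c=np.c_[(c@N-RAIL)*1e3,c@T*1e3,c[:,2]*1e3];c=c[(abs(c[:,1]+60)<45)&(c[:,2]>150)&(c[:,0]>-120)&(c[:,0]<20)]
print("cap med",np.median(c,0).round(1),len(c)," green n,t,z pct2/98",np.percentile(q,[2,98],0).round(1).tolist(),len(q))
# robot-facing top face slope
b=q[(q[:,2]>40)&(q[:,2]<150)&(abs(q[:,1]+60)<20)]
if len(b)>50:
    l=cv2.fitLine(b[:,[0,2]].astype(np.float32),cv2.DIST_HUBER,0,.01,.01).ravel();print("face angle",np.degrees(np.arctan2(l[1],l[0])).round(1))
E
python3 look.py s2
```

```text
t5.15 n-215.9 t-59.9 z30.2 tilt0.0 F n,t,z [ 0.3 -0.5  0.9] gap 0.0213
cap med [-18.2 -52.9 191.7] 418  green n,t,z pct2/98 [[-212.2, -78.9, 28.0], [-33.2, -28.7, 177.2]] 3670
face angle 40.1
```

View pics/s2.png

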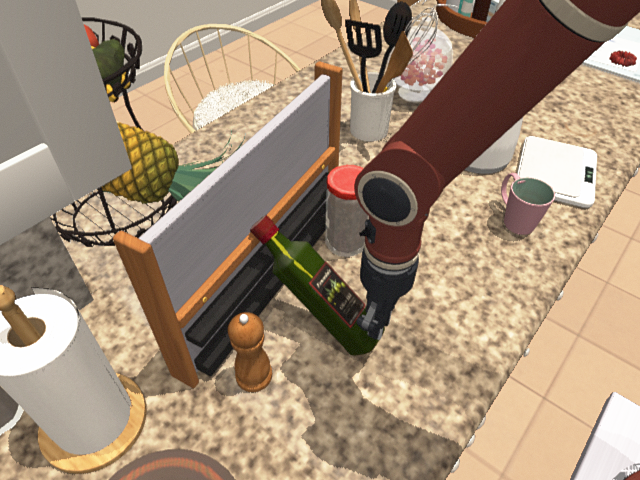

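The gripper is at the base of the bottle, around (375,330). The bottle looks barely moved, so I'll compare it with the first frame.

```bash
python3 - <<'E'
from h import *
for nm in("scene0","s2"):
    c=cv2.imread(f"pics/{nm}.png");H=cv2.cvtColor(c,cv2.COLOR_BGR2HSV)
    g=((H[...,0]>24)&(H[...,0]<70)&(H[...,1]>120)).astype(np.uint8);g[:215]=0;g[370:]=0;g[:,:255]=0;g[:,395:]=0
    cc=max(cv2.findContours(g,0,2)[0],key=cv2.contourArea)[:,0];print(nm,"lowest",cc[cc[:,1].argmax()],"left",cc[cc[:,0].argmin()],"right",cc[cc[:,0].argmax()])
    r=(((H[...,0]<8)|(H[...,0]>172))&(H[...,1]>130));r[:200]=0;r[260:]=0;r[:,:240]=0;r[:,300:]=0;v,u=np.nonzero(r);print("cap",u.mean(),v.mean(),u.min(),v.min())
E
python3 -c "
from h import *
from cell import imaging
f=imaging.grab_frame('wrist');cv2.imwrite('pics/w2.png',f['color'][:,:,::-1]);np.savez('pics/w2.npz',**f)"
```

```text
scene0 lowest [355 355] left [265 244] right [383 330]
cap 264.5673758865248 229.66903073286053 251 215
s2 lowest [351 354] left [266 243] right [377 341]
cap 264.6042654028436 229.70853080568722 251 215
```

View pics/w2.png

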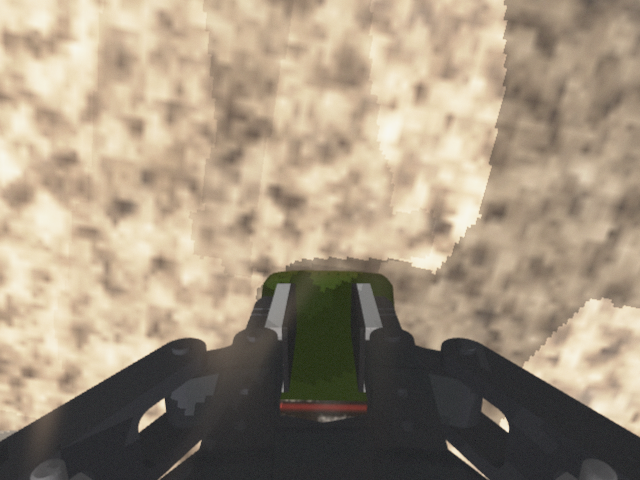

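Bottle edge at row 272; fingertips at row 285, columns 270–290 and 355–380. I need to know where the tips really are against the edge.

```bash
python3 - <<'E'
from h import *
f=np.load("pics/w2.npz");P=cloud(f);A=np.stack([(P@N-RAIL)*1e3,P@T*1e3,P[...,2]*1e3],-1)
np.set_printoptions(precision=1,suppress=True)
for u,v in((325,272),(325,276),(325,285),(325,300),(325,340),(281,284),(281,290),(281,310),(272,310),(368,290),(368,310),(258,330),(300,340),(270,275)):print(u,v,A[v,u])
c=f["cam_to_world"][:3];print("cam",(c[:,3]@N-RAIL)*1e3,c[:,3]@T,c[2,3],"fwd",c[:,2]@N,c[2,2])
E
```

```text
325 272 [-222.   -59.8   42.6]
325 276 [-220.7  -59.8   43.9]
325 285 [-218.2  -59.8   48.1]
325 300 [-213.3  -59.9   52.4]
325 340 [-201.1  -59.9   63.6]
281 284 [-227.2  -76.3   68.5]
281 290 [-227.3  -75.7   74.2]
281 310 [-227.4  -74.1   90.1]
272 310 [-227.2  -77.    89.7]
368 290 [-227.3  -44.6   74. ]
368 310 [-227.9  -46.5   91. ]
258 330 [-229.6  -78.7  106.7]
300 340 [-200.4  -69.9   62.5]
270 275 [-219.1  -84.4   38.8]
cam -285.12442968016734 -0.06090114089012211 0.20617168399272834 fwd 0.2725337500400124 -0.9621453239054877
```

```bash
python3 - <<'E'
from h import *
from cell import imaging,state
np.set_printoptions(precision=1,suppress=True)
f=imaging.grab_frame('scene');P=cloud(f);A=np.stack([(P@N-RAIL)*1e3,P@T*1e3,P[...,2]*1e3],-1)
f0=np.load("pics/scene0.npz");d=f0["range_z"]-f["range_z"]
m=(d>.006);m[:250]=0;m[:,:330]=0
for v in range(270,356,8):
    u=np.nonzero(m[v])[0]; u=u[(u<420)]
    if len(u): print(v,u.min(),u.max(),[A[v,k].round(0).tolist() for k in(u.min()+1,u[len(u)//2],u.max()-1)])
q=A[m];q=q[(abs(q[:,1]+60)<50)&(q[:,0]<-150)];print(np.percentile(q[:,2],[0,1,3,10]))
w=imaging.grab_frame('wrist');PW=cloud(w);print("floor z wrist",np.nanmedian(PW[50:150,100:300,2]))
cv2.imwrite("pics/crop.png",cv2.resize(f["color"][250:370,310:430,::-1],(600,600)))
E
```

```text
270 360 416 [[-187.0, -36.0, 218.0], [-227.0, -28.0, 251.0], [-253.0, -58.0, 234.0]]
278 360 414 [[-189.0, -34.0, 204.0], [-228.0, -26.0, 237.0], [-252.0, -59.0, 217.0]]
286 364 411 [[-199.0, -27.0, 201.0], [-229.0, -27.0, 220.0], [-252.0, -53.0, 206.0]]
294 366 404 [[-198.0, -41.0, 166.0], [-229.0, -24.0, 206.0], [-248.0, -43.0, 197.0]]
302 360 400 [[-175.0, -81.0, 84.0], [-226.0, -26.0, 184.0], [-212.0, -172.0, -0.0]]
310 365 415 [[-200.0, -38.0, 133.0], [-225.0, -23.0, 169.0], [-242.0, -169.0, 1.0]]
318 357 389 [[-204.0, -0.0, 163.0], [-220.0, -16.0, 154.0], [-225.0, -73.0, 86.0]]
326 359 383 [[-207.0, -4.0, 141.0], [-224.0, 0.0, 160.0], [-228.0, -40.0, 110.0]]
334 368 381 [[-210.0, -37.0, 78.0], [-228.0, -12.0, 126.0], [-225.0, -44.0, 81.0]]
342 369 372 [[-213.0, -39.0, 54.0], [nan, nan, nan], [-214.0, -42.0, 51.0]]
[  1.5  71.1  82.  135.1]
floor z wrist -0.0009458312777334832
```

View pics/crop.png

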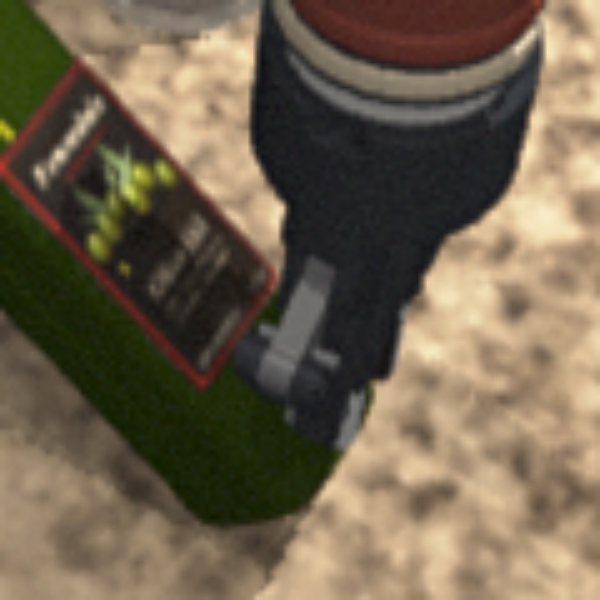

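The cameras agree that the fingertips end near z≈65 mm while the state reports a TCP at 30 mm, so the tips are hovering over the bottle. I'll back off, lower the tool and re-check.

```bash

python3 -m crank '[[0.05,0,0,0,0,0],[0.1,0,0,0,0,0],[0.15,0,0,0,0,0],[0.2,0,0,0,0,0],[0.25,0,0,0,0,0],[0.28,0,0,0,0,0],[0.28,0,0.05,0,0,0],[0.28,0,0.1,0,0,0],[0.28,0,0.14,0,0,0],[0.28,0,0.15,0,0,0]]' >/dev/null
cat > tip.py <<'E'
from h import *
from cell import imaging,state
s=state();show(s);p,r=pose(s)
w=imaging.grab_frame('wrist');P=cloud(w);L=(P-p)@r.as_matrix()*1e3  # tool coords
m=(abs(L[...,0])<16)&(abs(L[...,1])<45)&(L[...,2]>-120)&(P[...,2]>.008)
m[:,:240]=0;m[:,400:]=0
# points seen on the robot-facing finger side
k=m&(L[...,0]>5);z=L[...,2][k];print("tool x,z of finger pts: zmax pct",np.percentile(z,[90,98,100]).round(1),"x",np.median(L[...,0][k]).round(1),k.sum())
cv2.imwrite('pics/wt.png',w['color'][:,:,::-1])
E
python3 tip.py
```

```text
t6.18 n-250.2 t-59.9 z11.2 tilt-0.1 F n,t,z [0.2 0.1 0.2] gap 0.0212
tool x,z of finger pts: zmax pct [-51.4 -41.5 -35.9] x 12.1 11330
```

```bash

python3 -m crank '[[0,0,0.02,0,0,0],[0,0,0.03,0,0,0],[0,0,0.05,0,0,0],[0,0,0.06,0,0,0],[0,0,0.07,0,0,0],[0,0,0.08,0,0,0],[0,0,0.08,0,0,0],[0,0,0.08,0,0,0],[0,0,0.08,0,0,0],[0,0,0.08,0,0,0]]' >/dev/null
python3 tip.py; python3 -c "
from h import *
from cell import imaging
np.set_printoptions(precision=1,suppress=True)
f=imaging.grab_frame('scene');P=cloud(f);A=np.stack([(P@N-RAIL)*1e3,P@T*1e3,P[...,2]*1e3],-1)
d=np.load('pics/scene0.npz')['range_z']-f['range_z']
m=(d>.01)&(A[...,0]<-225)&(A[...,0]>-285)&(abs(A[...,1]+60)<45)&(A[...,2]<110)
q=A[m];print(len(q))
for a in range(0,110,10):
  k=(q[:,2]>=a)&(q[:,2]<a+10); print(a,k.sum(),q[k].mean(0) if k.any() else '')
cv2.imwrite('pics/crop2.png',cv2.resize(f['color'][240:400,330:490,::-1],(600,600)))"
```

```text
t7.07 n-249.9 t-60.0 z2.8 tilt0.0 F n,t,z [-0.3 -0.4  0.2] gap 0.0216
tool x,z of finger pts: zmax pct [-51.3 -41.3 -36.1] x 12.1 11339
230
0 0 
10 0 
20 0 
30 2 [-258.8  -57.6   39.3]
40 34 [-255.4  -51.9   45.2]
50 26 [-253.4  -43.3   52.9]
60 6 [-259.8  -44.6   63.3]
70 1 [-261.6  -41.3   76.8]
80 50 [-256.6  -36.1   86.7]
90 27 [-259.4  -32.3   95.1]
100 84 [-254.5  -39.8  105.5]
```

View pics/crop2.png

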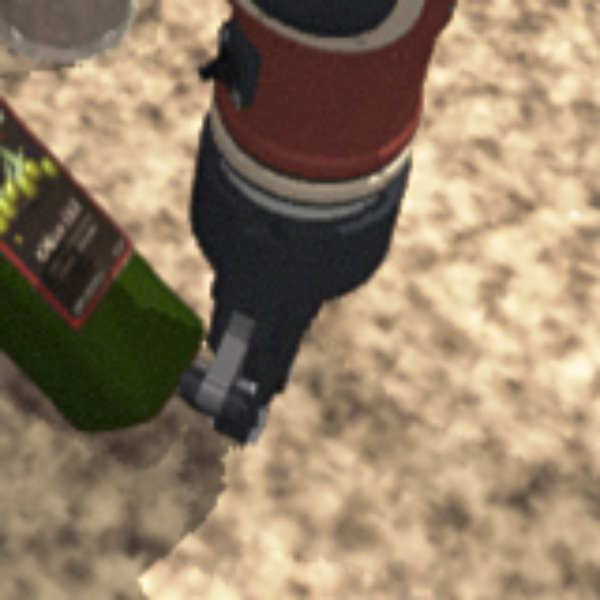

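The visible tips sit 36 mm short of the reported TCP, and both cameras agree. I'll work with this real tip from here on. Lowering for a low push next.

```bash
cat >>h.py <<'E'
TIP=-.036
def units(p,n,t,z,tilt): # of the real finger tip
    p0,r0=p; r1=target(tilt); g=(RAIL+n)*N+t*T+np.array([0,0,z])-r1.apply([0,0,TIP])
    return np.r_[r0.inv().apply(g-p0)/.12,(r0.inv()*r1).as_rotvec()/(np.pi/2)].round(3)
def show(s):
    p,r=pose(s); z=r.as_matrix()[:,2]; e=r.apply([0,0,TIP])+p
    print("t%.2f TIP n%.1f t%.1f z%.1f tilt%.1f"%(s["t"],(e@N-RAIL)*1e3,e@T*1e3,e[2]*1e3,np.degrees(np.arctan2(z@N,-z[2]))),
      "F n,t,z",np.round([s["ft_force"]@N,s["ft_force"]@T,s["ft_force"][2]],1),"tq",s["torque"].round(2))
E
python3 -m crank '[[0,0,0.01,0,0,0],[0,0,0.03,0,0,0],[0,0,0.05,0,0,0],[0,0,0.06,0,0,0],[0,0,0.07,0,0,0],[0,0,0.08,0,0,0],[0,0,0.09,0,0,0],[0,0,0.1,0,0,0],[0,0,0.1,0,0,0],[0,0,0.1,0,0,0]]' >/dev/null
python3 -c "
from h import *
from cell import state
s=state();show(s);p=pose(s)
for n,z,ti in((-.232,.027,0),(-.218,.026,0)): print(units(p,n,-.060,z,ti))"
```

```text
t8.00 TIP n-250.0 t-60.0 z26.7 tilt-0.0 F n,t,z [ 0.   0.1 -0.3] tq [-0.01  0.   -0.02]
[-0.15  -0.    -0.003 -0.    -0.     0.001]
[-0.267 -0.     0.005 -0.    -0.     0.001]
```

```bash

python3 -m crank '[[-0.05,0,0,0,0,0],[-0.1,0,0,0,0,0],[-0.13,0,0,0,0,0],[-0.15,0,0,0,0,0],[-0.17,0,0,0,0,0],[-0.19,0,0,0,0,0],[-0.21,0,0.01,0,0,0],[-0.23,0,0.01,0,0,0],[-0.25,0,0.01,0,0,0],[-0.27,0,0.01,0,0,0]]' >/dev/null
python3 look.py s3; python3 -c "
from h import *
from cell import state
s=state();p=pose(s)
for n,z,ti in((-.193,.021,0),): print(units(p,n,-.060,z,ti))"
```

```text
t8.83 TIP n-221.3 t-60.0 z24.6 tilt-0.5 F n,t,z [-5.9  0.6 -4.2] tq [-0.26  1.27 -0.1 ]
cap med [-13.8 -51.2 198.3] 420  green n,t,z pct2/98 [[-193.9, -78.5, 28.8], [-28.6, -28.5, 183.6]] 3803
face angle 42.5
[-0.233 -0.001  0.028  0.    -0.005  0.001]
```

```bash

python3 -m crank '[[-0.02,0,0.01,0,0,0],[-0.04,0,0.02,0,0,0],[-0.06,0,0.02,0,0,0],[-0.08,0,0.03,0,0,0],[-0.1,0,0.04,0,0,0],[-0.12,0,0.05,0,0,0],[-0.13,0,0.06,0,0,0],[-0.15,0,0.06,0,0,0],[-0.17,0,0.07,0,0,0],[-0.19,0,0.08,0,0,0]]' >/dev/null
python3 look.py s4; python3 -c "
from h import *
from cell import state
s=state();p=pose(s)
for n,z,ti in((-.170,.007,5),): print(units(p,n,-.060,z,ti))"
```

```text
t9.72 TIP n-198.3 t-59.9 z15.7 tilt-0.4 F n,t,z [-7.9 -0.2  6.1] tq [-0.25  1.57  0.  ]
cap med [-16.6 -48.8 217.4] 474  green n,t,z pct2/98 [[-170.1, -76.2, 27.9], [-27.4, -27.6, 201.6]] 3652
face angle 50.9
[-0.256 -0.002  0.068  0.    -0.059  0.001]
```

```bash
cat > u.py <<'E'
import sys
from h import *
from cell import state
a=list(map(float,sys.argv[1:]));s=state();show(s);print(units(pose(s),a[0]/1e3,a[1]/1e3,a[2]/1e3,a[3]).tolist())
E
python3 u.py -167 -60 9.5 6
```

```text
t9.77 TIP n-197.3 t-59.8 z15.5 tilt-0.3 F n,t,z [-5.1 -0.5  2.5] tq [-0.21  1.05 -0.02]
[-0.286, -0.002, 0.047, 0.0, -0.071, 0.001]
```

```bash

python3 -m crank '[[-0.03,0,0,0,-0.01,0],[-0.06,0,0.01,0,-0.01,0],[-0.09,0,0.01,0,-0.02,0],[-0.12,0,0.02,0,-0.03,0],[-0.15,0,0.02,0,-0.03,0],[-0.17,0,0.03,0,-0.04,0],[-0.2,0,0.03,0,-0.05,0],[-0.23,0,0.04,0,-0.06,0],[-0.26,0,0.04,0,-0.06,0],[-0.29,0,0.05,0,-0.07,0]]' >/dev/null
python3 look.py s5; python3 u.py -146 -60 5 14
```

```text
t10.60 TIP n-162.8 t-59.8 z9.8 tilt6.5 F n,t,z [-2.5  0.4 -1.6] tq [-0.14  0.92  0.04]
cap med [-17.3 -46.9 236.8] 468  green n,t,z pct2/98 [[-141.7, -75.6, 26.6], [-22.4, -27.4, 218.0]] 3633
face angle 61.1
t10.65 TIP n-162.4 t-59.8 z9.6 tilt6.5 F n,t,z [-2.2 -0.5 -2.8] tq [-0.12  0.53 -0.01]
[-0.171, -0.002, 0.052, 0.0, -0.083, 0.001]
```

```bash
python3 u.py -131 -60 6 14
```

```text
t10.65 TIP n-162.4 t-59.8 z9.6 tilt6.5 F n,t,z [-2.2 -0.5 -2.8] tq [-0.12  0.53 -0.01]
[-0.296, -0.002, 0.057, 0.0, -0.083, 0.001]
```

```bash

python3 -m crank '[[-0.03,0,0.01,0,-0.01,0],[-0.06,0,0.01,0,-0.02,0],[-0.09,0,0.02,0,-0.03,0],[-0.12,0,0.02,0,-0.03,0],[-0.15,0,0.03,0,-0.04,0],[-0.18,0,0.04,0,-0.05,0],[-0.21,0,0.04,0,-0.06,0],[-0.24,0,0.05,0,-0.07,0],[-0.27,0,0.05,0,-0.08,0],[-0.3,0,0.06,0,-0.08,0]]' >/dev/null
python3 look.py s6; python3 u.py -109 -60 6 18
```

```text
t11.48 TIP n-132.5 t-59.9 z5.6 tilt13.5 F n,t,z [-3.6  0.1 -0.2] tq [-0.18  0.93  0.04]
cap med [-17.7 -46.4 246.5] 448  green n,t,z pct2/98 [[-118.1, -75.8, 24.3], [-16.4, -27.3, 226.2]] 3603
face angle 68.8
t11.53 TIP n-130.8 t-59.8 z5.8 tilt13.6 F n,t,z [-1.7  0.7 -3.6] tq [-0.14  0.88  0.05]
[-0.201, -0.002, 0.04, 0.0, -0.049, 0.001]
```

```bash

python3 -m crank '[[-0.02,0,0,0,-0.01,0],[-0.04,0,0.01,0,-0.01,0],[-0.06,0,0.01,0,-0.02,0],[-0.09,0,0.02,0,-0.02,0],[-0.11,0,0.02,0,-0.03,0],[-0.13,0,0.03,0,-0.03,0],[-0.15,0,0.03,0,-0.04,0],[-0.18,0,0.04,0,-0.04,0],[-0.2,0,0.04,0,-0.05,0],[-0.22,0,0.05,0,-0.05,0]]' >/dev/null
python3 look.py s7; python3 u.py -99 -60 5 18
```

```text
t12.37 TIP n-105.2 t-60.3 z7.6 tilt17.7 F n,t,z [-3.3  0.2 -1.6] tq [-0.13  1.02  0.03]
cap med [-26.8 -45.4 254.2] 398  green n,t,z pct2/98 [[-92.2, -74.8, 19.5], [-15.6, -27.5, 231.5]] 3399
face angle 78.2
t12.42 TIP n-104.7 t-60.2 z7.5 tilt17.7 F n,t,z [-2.7 -0.3 -2.6] tq [-0.2   0.99  0.  ]
[-0.04, 0.001, 0.034, 0.001, -0.003, 0.001]
```

```bash
python3 u.py -120 -60 7 18
```

```text
t12.42 TIP n-104.7 t-60.2 z7.5 tilt17.7 F n,t,z [-2.7 -0.3 -2.6] tq [-0.2   0.99  0.  ]
[0.122, 0.001, -0.035, 0.001, -0.003, 0.001]
```

```bash

python3 -m crank '[[0.02,0,-0.01,0,0,0],[0.04,0,-0.01,0,0,0],[0.06,0,-0.02,0,0,0],[0.08,0,-0.02,0,0,0],[0.1,0,-0.03,0,0,0],[0.12,0,-0.04,0,0,0],[0.12,0,-0.04,0,0,0],[0.12,0,-0.04,0,0,0],[0.12,0,-0.04,0,0,0],[0.12,0,-0.04,0,0,0]]' >/dev/null
python3 look.py s8; python3 u.py -130 -60 45 32; python3 -c "
from h import *
from cell import imaging
f=imaging.grab_frame('top');P=cloud(f);H=hsv(f);A=np.stack([(P@N-RAIL)*1e3,P@T*1e3,P[...,2]*1e3],-1).reshape(-1,3)
r=(((H[...,0]<8)|(H[...,0]>172))&(H[...,1]>130)).ravel();c=A[r&(abs(A[:,1]+60)<45)&(abs(A[:,2]-265)<8)];print('cap top',c.mean(0),c.min(0),c.max(0))"
```

```text
t13.25 TIP n-116.7 t-60.7 z11.9 tilt17.3 F n,t,z [0.2 0.1 0.3] tq [-0.07  0.32  0.  ]
cap med [-94.3 -44.4 253.1] 332  green n,t,z pct2/98 [[-111.3, -68.1, 13.3], [-53.2, -27.6, 228.8]] 2993
face angle -85.2
t13.30 TIP n-116.7 t-60.7 z11.9 tilt17.3 F n,t,z [-0.7  0.5 -0.1] tq [-0.08  0.3  -0.02]
[-0.052, 0.005, -0.306, 0.002, -0.163, 0.001]
cap top [-128.46193477  -52.45681775  265.29714964] [-170.53188488  -66.30398792  257.76330545] [-86.30325556 -38.58437523 272.44993561]
```

View pics/s8.png

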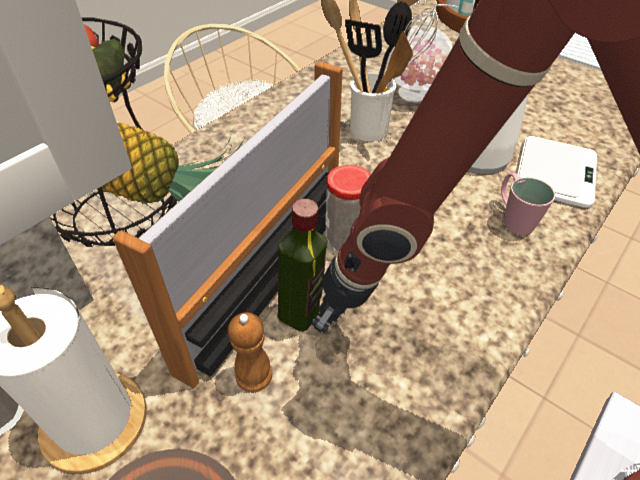

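```bash
python3 look.py s9
```

```text
t13.35 TIP n-116.7 t-60.6 z11.8 tilt17.3 F n,t,z [-0.2 -1.  -0.6] tq [-0.09  0.3   0.04]
cap med [-65.7 -44.6 253.8] 364  green n,t,z pct2/98 [[-97.2, -73.3, 13.9], [-40.2, -27.6, 229.9]] 3227
face angle 87.3
```

The picture shows the bottle upright (cap at (305,208)), with the gripper just behind it. It is still rocking slightly, so I'll let it settle.

```bash

python3 -m crank '[[0,0,0,0,0,0],[0,0,0,0,0,0],[0,0,0,0,0,0],[0,0,0,0,0,0],[0,0,0,0,0,0],[0,0,0,0,0,0],[0,0,0,0,0,0],[0,0,0,0,0,0],[0,0,0,0,0,0],[0,0,0,0,0,0]]' >/dev/null
cat > top.py <<'E'
from h import *
from cell import imaging
np.set_printoptions(precision=1,suppress=True)
f=imaging.grab_frame('top');np.savez('pics/t.npz',**f);P=cloud(f);H=hsv(f);A=np.stack([(P@N-RAIL)*1e3,P@T*1e3,P[...,2]*1e3],-1)
r=((H[...,0]<8)|(H[...,0]>172))&(H[...,1]>130)&(abs(A[...,1]+60)<45)&(abs(A[...,2]-265)<8);c=A[r];print('cap top',np.median(c,0),len(c))
g=(abs(A[...,2]-165)<18)&(abs(A[...,1]+60)<45)&(A[...,0]<-2)&(A[...,0]>-110)&(H[...,0]>24)&(H[...,0]<70)
c=A[g];print('shoulder',np.percentile(c,[1,99],0).tolist(),len(c))
if len(c)>20:
    c=A[g&(abs(A[...,2]-174)<10)]; print('rect',cv2.minAreaRect(c[:,:2].astype(np.float32)))
E
python3 look.py s10; python3 top.py; python3 u.py -130 -60 45 32
```

```text
t14.23 TIP n-117.1 t-60.7 z11.4 tilt17.2 F n,t,z [-0.6  0.   0.9] tq [-0.04  0.35  0.04]
cap med [-58.2 -44.9 253.9] 369  green n,t,z pct2/98 [[-96.6, -73.0, 14.9], [-35.6, -27.7, 230.7]] 3272
face angle 85.7
cap top [-70.  -64.  259.1] 10
shoulder [[-88.81057260807457, -89.42299814065247, 154.33298332239096], [-63.50238118998327, -38.354561882484134, 182.3783102085651]] 61
rect ((-82.7124252319336, -67.31253051757812), (19.008033752441406, 57.485416412353516), 24.789506912231445)
t14.33 TIP n-117.1 t-60.7 z11.4 tilt17.2 F n,t,z [-0.7 -0.1  0.3] tq [-0.05  0.31 -0.03]
[-0.057, 0.006, -0.309, 0.002, -0.164, 0.001]
```

```bash
python3 u.py -122 -60 20 32
```

```text
t14.33 TIP n-117.1 t-60.7 z11.4 tilt17.2 F n,t,z [-0.7 -0.1  0.3] tq [-0.05  0.31 -0.03]
[-0.059, 0.005, -0.09, 0.002, -0.164, 0.001]
```

```bash

python3 -m crank '[[0.02,0,-0.02,0,-0.01,0],[0.02,0,-0.05,0,-0.03,0],[0.01,0,-0.07,0,-0.05,0],[0,0,-0.09,0,-0.07,0],[-0.01,0,-0.09,0,-0.09,0],[-0.02,0,-0.09,0,-0.11,0],[-0.03,0,-0.09,0,-0.13,0],[-0.04,0,-0.09,0,-0.14,0],[-0.05,0,-0.09,0,-0.15,0],[-0.06,0,-0.09,0,-0.16,0]]' >/dev/null
python3 look.py s11; python3 top.py; python3 u.py -106 -60 20 32
python3 tip.py
```

```text
t15.17 TIP n-121.9 t-62.2 z18.8 tilt27.6 F n,t,z [-1.   0.5 -3.2] tq [-0.17  0.6  -0.01]
cap med [-69.1 -44.8 253.4] 361  green n,t,z pct2/98 [[-97.6, -72.6, 13.5], [-42.5, -27.6, 228.9]] 3183
face angle 88.5
cap top [-68.5 -66.6 258.5] 7
shoulder [[-87.97658168161836, -89.50791463912637, 154.90115619650825], [-62.90295619348163, -37.48129845054127, 182.57663169888767]] 38
rect ((-82.39220428466797, -67.01741027832031), (18.505598068237305, 57.603702545166016), 24.36113929748535)
t15.27 TIP n-127.4 t-63.5 z15.0 tilt26.8 F n,t,z [-0.4 -0.  -0.1] tq [-0.14  0.55 -0.08]
[-0.205, 0.03, 0.042, -0.004, -0.058, 0.006]
t15.27 TIP n-127.4 t-63.5 z15.0 tilt26.8 F n,t,z [-0.4 -0.  -0.1] tq [-0.14  0.55 -0.08]
tool x,z of finger pts: zmax pct [-51.6 -42.  -36.5] x 12.3 11062
```

View pics/s11.png

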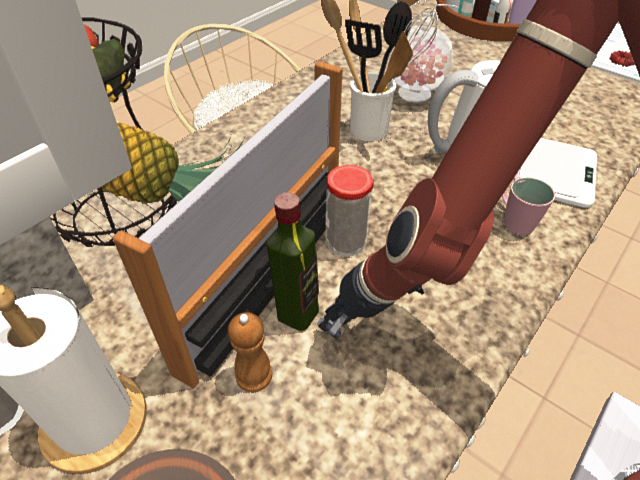

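The bottle stands upright (cap at (288,208), foot at (298,325)), with the gripper behind it. The arm couldn't quite hold the requested tilt, so I'll check the joints.

```bash
python3 -c "
from cell import state
print(state()['qpos'].round(2))"; python3 look.py s12; python3 u.py -118 -60 20 24;python3 u.py -106 -60 20 24
```

```text
[ 0.35  0.86 -0.65  2.22  2.22  0.51 -0.43]
t15.32 TIP n-126.8 t-63.5 z15.2 tilt26.8 F n,t,z [-0.4 -0.2  0.9] tq [-0.04  0.47 -0.02]
cap med [-70.3 -44.8 253.1] 349  green n,t,z pct2/98 [[-97.8, -71.9, 13.2], [-43.2, -27.7, 229.4]] 3168
face angle 88.8
t15.37 TIP n-125.7 t-63.5 z15.7 tilt26.8 F n,t,z [ 0.1 -0.1  0.1] tq [-0.07  0.44 -0.  ]
[-0.058, 0.031, -0.004, -0.006, 0.031, 0.006]
t15.37 TIP n-125.7 t-63.5 z15.7 tilt26.8 F n,t,z [ 0.1 -0.1  0.1] tq [-0.07  0.44 -0.  ]
[-0.148, 0.031, 0.041, -0.006, 0.031, 0.006]
```

```bash
python3 -c "
from h import *
r=target(32);p=(RAIL-.122)*N-.060*T+np.array([0,0,.020])-r.apply([0,0,TIP])
print(units((p,r),-.122,-.060,.022,24))"
```

```text
[ 0.033  0.    -0.017  0.     0.089  0.   ]
```

```bash

python3 -m crank '[[0.01,0,0,0,0.02,0],[0.02,0,-0.01,0,0.04,0],[0.02,0,-0.01,0,0.06,0],[0.03,0,-0.02,0,0.08,0],[0.03,0,-0.02,0,0.09,0],[0.03,0,-0.02,0,0.09,0],[0.03,0,-0.02,0,0.09,0],[0.03,0,-0.02,0,0.09,0],[0.03,0,-0.02,0,0.09,0],[0.03,0,-0.02,0,0.09,0]]' >/dev/null
python3 look.py s13; python3 u.py -110 -60 22 24; python3 -c "
from cell import state
print(state()['qpos'].round(2))"
```

```text
t16.20 TIP n-124.8 t-62.9 z18.8 tilt18.9 F n,t,z [-0.5  0.4  0.3] tq [-0.03  0.39 -0.01]
cap med [-86.4 -44.3 252.4] 342  green n,t,z pct2/98 [[-104.8, -70.4, 12.9], [-50.3, -27.6, 228.5]] 3078
face angle -87.3
t16.25 TIP n-124.8 t-62.9 z18.8 tilt18.9 F n,t,z [-0.3  0.2  0.1] tq [-0.08  0.34  0.01]
[-0.152, 0.026, 0.013, -0.006, -0.056, 0.006]
[ 0.11  0.75 -0.3   2.11  1.77  0.19 -0.07]
```

```bash
cat > rock.py <<'E'
from h import *
from cell import imaging,state
import sys
for i in range(int(sys.argv[1])):
    f=imaging.grab_frame("scene");P=cloud(f);H=hsv(f);r=((H[...,0]<8)|(H[...,0]>172))&(H[...,1]>130)
    c=P[r];c=np.c_[(c@N-RAIL)*1e3,c@T*1e3,c[:,2]*1e3];c=c[(abs(c[:,1]+60)<45)&(c[:,2]>235)&(c[:,0]>-160)&(c[:,0]<20)]
    print(np.median(c,0).round(1).tolist(),end=" ")
show(state())
E
python3 rock.py 12
```

```text
[-87.9, -44.3, 253.0] [-83.5, -44.3, 253.2] [-73.6, -44.6, 253.4] [-69.5, -45.2, 253.3] [-71.5, -44.8, 253.3] [-79.3, -44.3, 252.6] [-85.7, -44.3, 253.1] [-85.5, -44.3, 253.2] [-78.6, -44.6, 252.3] [-71.8, -44.9, 253.4] [-71.4, -44.8, 253.2] [-77.5, -44.6, 252.3] t16.85 TIP n-124.4 t-62.6 z19.1 tilt19.0 F n,t,z [-0.  -0.1 -0.2] tq [-0.03  0.33  0.03]
```

It's rocking with decaying amplitude. I'll reposition while it settles.

```bash
python3 u.py -120 -60.5 22 23
python3 -m crank '[[0,0,0,0,0,0],[0,0,0,0,0,0],[-0.01,0,0,0,-0.01,0],[-0.02,0.01,-0.01,0,-0.01,0],[-0.03,0.01,-0.01,0,-0.02,0],[-0.05,0.02,-0.01,0,-0.03,0],[-0.06,0.02,-0.01,0,-0.04,0],[-0.06,0.02,-0.01,0,-0.04,0],[-0.06,0.02,-0.01,0,-0.04,0],[-0.06,0.02,-0.01,0,-0.04,0]]' >/dev/null
python3 rock.py 6;python3 look.py s14
```

```text
t16.85 TIP n-124.4 t-62.6 z19.1 tilt19.0 F n,t,z [-0.  -0.1 -0.2] tq [-0.03  0.33  0.03]
[-0.064, 0.02, -0.012, -0.007, -0.045, 0.007]
[-81.8, -44.6, 252.7] [-76.2, -44.7, 253.3] [-74.1, -44.6, 252.8] [-78.9, -44.3, 252.5] [-81.9, -44.3, 252.4] [-78.7, -44.3, 252.6] t17.98 TIP n-119.9 t-60.1 z21.9 tilt22.6 F n,t,z [-0.4  0.6  0.7] tq [-0.06  0.39 -0.02]
t17.98 TIP n-119.9 t-60.1 z21.9 tilt22.6 F n,t,z [-0.4  0.6  0.7] tq [-0.06  0.39 -0.02]
cap med [-74.7 -44.8 252.8] 354  green n,t,z pct2/98 [[-98.3, -71.5, 12.8], [-45.1, -27.7, 228.4]] 3148
face angle 90.0
```

```bash

python3 -m crank '[[0,0,0,0,0,0],[0,0,0,0,0,0],[0,0,0,0,0,0],[0,0,0,0,0,0],[0,0,0,0,0,0],[0,0,0,0,0,0],[0,0,0,0,0,0],[0,0,0,0,0,0],[0,0,0,0,0,0],[0,0,0,0,0,0]]' >/dev/null
python3 -m crank '[[0,0,0,0,0,0],[0,0,0,0,0,0],[0,0,0,0,0,0],[0,0,0,0,0,0],[0,0,0,0,0,0],[0,0,0,0,0,0],[0,0,0,0,0,0],[0,0,0,0,0,0],[0,0,0,0,0,0],[0,0,0,0,0,0]]' >/dev/null
python3 rock.py 6;python3 look.py s15;python3 u.py -98 -60.5 22 25; python3 - <<'E'
from h import *
from cell import imaging
w=imaging.grab_frame('wrist');np.savez('pics/w5.npz',**w);P=cloud(w);A=np.stack([(P@N-RAIL)*1e3,P@T*1e3,P[...,2]*1e3],-1)
k=(A[...,2]>12)&(A[...,2]<170)&(A[...,0]>-108)&(A[...,0]<-80)&(abs(A[...,1]+60)<45)
q=A[k]
for a in range(10,170,20):
    s=q[(q[:,2]>=a)&(q[:,2]<a+20)]
    if len(s)>20: l=np.polyfit(s[:,1],s[:,0],1);print(a,len(s),s.mean(0).round(1),np.percentile(s[:,1],[1,99]).round(1),"yaw",np.degrees(np.arctan(l[0])).round(2))
E
```

```text
[-79.0, -44.3, 253.1] [-77.5, -44.4, 252.7] [-79.0, -44.2, 253.1] [-77.3, -44.4, 252.3] [-79.2, -44.6, 252.6] [-77.7, -44.4, 252.7] t20.00 TIP n-120.1 t-60.2 z21.7 tilt22.6 F n,t,z [-0.3  0.2 -0.7] tq [-0.05  0.35 -0.03]
t20.00 TIP n-120.1 t-60.2 z21.7 tilt22.6 F n,t,z [-0.3  0.2 -0.7] tq [-0.05  0.35 -0.03]
cap med [-78.5 -44.6 252.2] 349  green n,t,z pct2/98 [[-99.4, -71.3, 11.5], [-47.0, -27.6, 228.1]] 3111
face angle -89.1
t20.05 TIP n-120.1 t-60.2 z21.7 tilt22.6 F n,t,z [ 0.7  0.3 -0.3] tq [-0.07  0.43  0.04]
[-0.184, -0.001, 0.068, -0.006, -0.027, 0.007]
10 2040 [-100.   -60.7   21.4] [-72.3 -49. ] yaw -1.33
30 3460 [-100.1  -60.4   41.1] [-75.4 -45.3] yaw -1.38
50 857 [-100.5  -60.4   52.1] [-75.3 -45.4] yaw -0.71
```

Settled and upright, with its face at n=-100 mm. Now the slow slide.

```bash

python3 -m crank '[[-0.02,0,0.01,0,0,0],[-0.04,0,0.01,0,-0.01,0],[-0.06,0,0.02,0,-0.01,0],[-0.07,0,0.03,0,-0.01,0],[-0.09,0,0.03,0,-0.02,0],[-0.11,0,0.04,0,-0.02,0],[-0.13,0,0.05,0,-0.02,0],[-0.15,0,0.06,0,-0.03,0],[-0.17,0,0.06,0,-0.03,0],[-0.19,0,0.07,0,-0.03,0]]' >/dev/null
python3 look.py s16;python3 u.py -84 -60.5 22 27; python3 -c "
from cell import state
print(state()['qpos'].round(2))"
```

```text
t20.93 TIP n-98.3 t-60.0 z21.4 tilt25.1 F n,t,z [-1.5 -0.1 -1.3] tq [-0.12  0.92  0.01]
cap med [-69.7 -44.2 252.4] 347  green n,t,z pct2/98 [[-90.2, -70.6, 12.6], [-37.8, -27.0, 227.5]] 3048
face angle -89.5
t20.98 TIP n-97.2 t-60.0 z21.8 tilt25.2 F n,t,z [-2.2  0.  -0.5] tq [-0.13  0.78  0.04]
[-0.109, -0.002, 0.045, -0.006, -0.02, 0.007]
[ 0.25  0.82 -0.53  2.12  2.07  0.38 -0.31]
```

```bash

python3 -m crank '[[-0.01,0,0,0,0,0],[-0.02,0,0.01,0,0,0],[-0.03,0,0.01,0,0,0],[-0.04,0,0.02,0,0,0],[-0.05,0,0.02,0,0,0],[-0.06,0,0.03,0,0,0],[-0.07,0,0.03,0,0,0],[-0.08,0,0.04,0,-0.01,0],[-0.09,0,0.04,0,-0.01,0],[-0.1,0,0.04,0,-0.01,0]]' >/dev/null
python3 look.py s17;python3 u.py -77 -60.5 22 26
```

```text
t21.82 TIP n-85.0 t-60.2 z22.4 tilt26.1 F n,t,z [-2.7  0.1 -1.1] tq [-0.17  1.01 -0.03]
cap med [-55.3 -43.9 252.7] 340  green n,t,z pct2/98 [[-76.6, -70.5, 13.1], [-24.6, -26.6, 228.6]] 3021
face angle -89.8
t21.87 TIP n-84.7 t-60.2 z22.6 tilt26.2 F n,t,z [-1.7 -0.4 -0.1] tq [-0.2   0.85 -0.04]
[-0.054, -0.0, 0.033, -0.006, 0.002, 0.007]
```

```bash

python3 -m crank '[[-0.01,0,0,0,0,0],[-0.01,0,0.01,0,0,0],[-0.02,0,0.01,0,0,0],[-0.02,0,0.01,0,0,0],[-0.03,0,0.01,0,0,0],[-0.03,0,0.02,0,0,0],[-0.04,0,0.02,0,0,0],[-0.04,0,0.02,0,0,0],[-0.04,0,0.02,0,0,0],[-0.04,0,0.02,0,0,0]]' >/dev/null
python3 look.py s18;python3 u.py -72 -60.5 22 26
```

```text
t22.70 TIP n-82.2 t-59.8 z21.7 tilt25.9 F n,t,z [-7.8 -0.3  2.8] tq [-0.39  1.73 -0.09]
cap med [-54.7 -43.3 252. ] 344  green n,t,z pct2/98 [[-74.5, -70.1, 12.9], [-22.1, -26.4, 228.8]] 3020
face angle -89.4
t22.75 TIP n-82.2 t-59.8 z21.7 tilt25.9 F n,t,z [-7.4  0.5  2.1] tq [-0.36  1.75 -0.1 ]
[-0.078, -0.004, 0.035, -0.006, -0.001, 0.007]
```

Force has risen to 8 N, so the lower bumper has been met. Next I'll back off, raise to mid-height between the two bars, and press.

```bash
python3 u.py -90 -60.5 22 26; python3 u.py -90 -60.5 58 26
python3 - <<'E'
from h import *
r=target(26);p=(RAIL-.09)*N-.06*T+np.array([0,0,.058])-r.apply([0,0,TIP])
print(units((p,r),-.078,-.06,.058,26))
E
```

```text
t22.75 TIP n-82.2 t-59.8 z21.7 tilt25.9 F n,t,z [-7.4  0.5  2.1] tq [-0.36  1.75 -0.1 ]
[0.057, -0.003, -0.031, -0.006, -0.001, 0.007]
t22.75 TIP n-82.2 t-59.8 z21.7 tilt25.9 F n,t,z [-7.4  0.5  2.1] tq [-0.36  1.75 -0.1 ]
[-0.074, -0.007, -0.301, -0.006, -0.001, 0.007]
[-0.09  -0.     0.044  0.     0.     0.   ]
```

```bash

python3 -m crank '[[0.03,0,-0.01,0,0,0],[0.06,0,-0.03,0,0,0],[0.09,0,-0.05,0,0,0],[0.09,0,-0.05,0,0,0],[0.06,0,-0.1,0,0,0],[0.03,0,-0.16,0,0,0],[-0.01,0,-0.21,0,0,0],[-0.04,0,-0.26,0,0,0],[-0.06,0,-0.3,0,0,0],[-0.06,0,-0.3,0,0,0]]' >/dev/null
python3 rock.py 6; python3 look.py s19;python3 u.py -78 -60.5 58 26
```

```text
[-58.8, -43.2, 255.7] [-58.6, -43.2, 255.8] [-58.6, -43.1, 255.4] [-58.9, -43.4, 255.3] [-58.5, -43.4, 255.0] [-58.1, -43.6, 255.4] t23.88 TIP n-89.3 t-59.6 z57.5 tilt26.1 F n,t,z [-0.7 -1.  -0. ] tq [-0.08  0.46 -0.02]
t23.88 TIP n-89.3 t-59.6 z57.5 tilt26.1 F n,t,z [-0.7 -1.  -0. ] tq [-0.08  0.46 -0.02]
cap med [-54.2 -43.6 252.5] 344  green n,t,z pct2/98 [[-74.6, -70.1, 12.1], [-22.5, -26.5, 228.5]] 3032
face angle -89.4
t23.93 TIP n-89.3 t-59.6 z57.5 tilt26.1 F n,t,z [-0.4  0.8  0.4] tq [-0.04  0.51 -0.01]
[-0.086, -0.005, 0.038, -0.006, 0.001, 0.007]
```

```bash

python3 -m crank '[[-0.01,0,0.01,0,0,0],[-0.02,0,0.01,0,0,0],[-0.04,0,0.02,0,0,0],[-0.05,0,0.02,0,0,0],[-0.06,0,0.03,0,0,0],[-0.07,0,0.03,0,0,0],[-0.08,0,0.04,0,0,0],[-0.09,0,0.04,0,0,0],[-0.1,0,0.05,0,0,0],[-0.1,0,0.05,0,0,0]]' >/dev/null
python3 look.py s20
```

```text
t24.77 TIP n-82.1 t-59.3 z55.7 tilt25.6 F n,t,z [-15.7   0.2   8.7] tq [-0.56  2.43 -0.12]
cap med [-54.5 -43.5 252.5] 339  green n,t,z pct2/98 [[-74.5, -69.5, 11.9], [-22.2, -26.4, 228.7]] 3010
face angle -88.9
```

```bash

python3 -m crank '[[-0.01,0,0,0,0,0],[-0.01,0,0.01,0,0,0],[-0.02,0,0.01,0,0,0],[-0.02,0,0.01,0,0,0],[-0.03,0,0.01,0,0,0],[-0.03,0,0.01,0,0,0],[-0.03,0,0.01,0,0,0],[-0.03,0,0.01,0,0,0],[-0.03,0,0.01,0,0,0],[-0.03,0,0.01,0,0,0]]' >/dev/null
python3 look.py s21
python3 -m crank '[[0.03,0,-0.01,0,0,0],[0.06,0,-0.03,0,0,0],[0.09,0,-0.05,0,0,0],[0.12,0,-0.06,0,0,0],[0.15,0,-0.07,0,0,0],[0.18,0,-0.09,0,0,0],[0.21,0,-0.1,0,0,0],[0.24,0,-0.12,0,0,0],[0.26,0,-0.13,0,0,0],[0.26,0,-0.13,0,0,0]]' >/dev/null
python3 look.py s22; python3 top.py; python3 - <<'E'
from h import *
from cell import imaging
w=imaging.grab_frame('wrist');P=cloud(w);A=np.stack([(P@N-RAIL)*1e3,P@T*1e3,P[...,2]*1e3],-1)
k=(A[...,0]>-85)&(A[...,0]<-60)&(abs(A[...,1]+60)<45)
q=A[k]
for a in range(10,170,20):
    s=q[(q[:,2]>=a)&(q[:,2]<a+20)]
    if len(s)>50: l=np.polyfit(s[:,1],s[:,0],1);print(a,len(s),s.mean(0).round(1),np.percentile(s[:,1],[1,99]).round(1),"yaw",np.degrees(np.arctan(l[0])).round(2))
E
```

```text
t25.65 TIP n-81.9 t-59.1 z54.6 tilt25.3 F n,t,z [-21.4  -0.8  10.5] tq [-0.87  3.48 -0.22]
cap med [-54.8 -43.4 252.4] 341  green n,t,z pct2/98 [[-74.5, -69.0, 11.6], [-21.9, -26.3, 228.3]] 2992
t26.53 TIP n-107.5 t-59.7 z58.5 tilt26.1 F n,t,z [ 0.7 -0.1  0.4] tq [-0.03  0.45 -0.04]
cap med [-54.5 -43.3 252.6] 339  green n,t,z pct2/98 [[-74.6, -71.4, 11.9], [-22.1, -26.4, 228.7]] 3092
face angle -89.1
cap top [-168.5  -63.4  259.7] 79
shoulder [[-73.89970528179852, -88.21780678109965, 166.10994703869778], [-48.4356546491313, -36.10221768706472, 182.9768850191402]] 32
rect ((-68.1002426147461, -65.73805236816406), (18.72857093811035, 57.832435607910156), 24.50762367248535)
10 2230 [-74.7 -57.3  18.7] [-82.6 -29. ] yaw 1.62
30 1885 [-75.2 -60.3  40.3] [-72.9 -47.8] yaw -1.48
50 2427 [-76.  -59.9  60.7] [-72.9 -47. ] yaw 0.8
70 3178 [-76.2 -59.9  78.9] [-76.3 -43.2] yaw 0.51
```

View pics/s22.png

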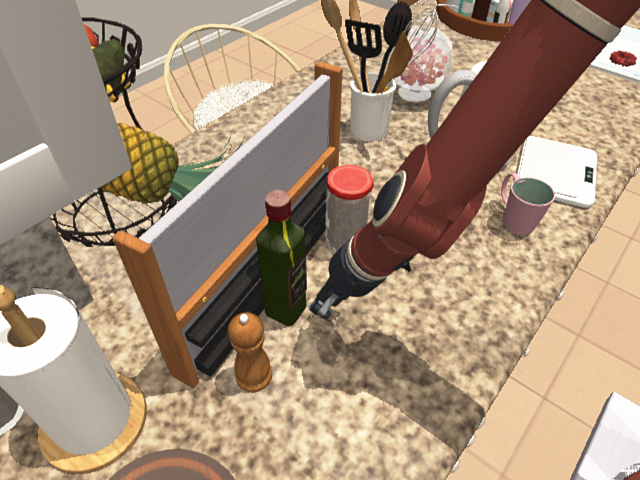

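The bottle stands upright against the rack (cap at (278,200), foot at (288,322)); the gripper is clear. A final check compares the bar position and the bystanders with the first frame.

```bash
python3 - <<'E'
from h import *
from cell import imaging
g={k:np.load(f'pics/{k}0.npz') for k in('top','scene')}
for nm in g:
    P=cloud(g[nm]);A=np.stack([(P@N-RAIL)*1e3,P@T*1e3,P[...,2]*1e3],-1);H=hsv(g[nm])
    d=H[...,2]<75
    for lo,hi in((14,36),(97,113)):
        k=d&(A[...,2]>lo)&(A[...,2]<hi)&(A[...,0]>-30)&(A[...,0]<5)&(A[...,1]<-100)&(A[...,1]>-190)
        k2=d&(A[...,2]>lo)&(A[...,2]<hi)&(A[...,0]>-30)&(A[...,0]<5)&(A[...,1]>-20)&(A[...,1]<60)
        for kk in(k,k2):
            if kk.sum()>10: print(nm,lo,kk.sum(),np.percentile(A[...,0][kk],[2,20,50]).round(1))
f=imaging.grab_frame('scene');P=cloud(f);A=np.stack([(P@N-RAIL)*1e3,P@T*1e3,P[...,2]*1e3],-1)
k=(A[...,1]>-45)&(A[...,1]<-20)&(A[...,0]>-70)&(A[...,0]<-20)&(A[...,2]>20)&(A[...,2]<160);q=A[k]
X=np.c_[q[:,0],q[:,2],np.ones(len(q))];c=np.linalg.lstsq(X,q[:,1],rcond=None)[0];print("side face slope deg vs n,z",np.degrees(np.arctan(c[:2])).round(2),len(q))
i0=cv2.cvtColor(g['scene']['color'],6);i1=cv2.cvtColor(f['color'],6);df=cv2.absdiff(i0,i1)
print("mill diff",df[310:392,228:256].mean(),"jar diff",df[170:225,330:345].mean(),"ref",df[330:380,150:185].mean())
E
```

```text
top 14 54 [-14.9 -14.6 -14.3]
top 14 43 [-15.  -14.6 -14.3]
top 97 116 [-14.9 -14.5 -14.1]
top 97 108 [-15.  -14.4 -14.1]
scene 14 38 [-15.8 -15.4 -15. ]
scene 97 136 [-16.2 -15.4 -14.8]
scene 97 247 [-16.3 -15.3 -14.7]
side face slope deg vs n,z [ 2.15 -0.11] 1370
mill diff 13.05574912891986 jar diff 12.825454545454546 ref 12.387428571428572
```

```bash
python3 - <<'E'
from h import *
from cell import imaging
for nm in('scene',):
    S=[cloud(imaging.grab_frame(nm)) for _ in range(3)]
    P=np.nanmean(S,0);A=np.stack([(P@N-RAIL)*1e3,P@T*1e3,P[...,2]*1e3],-1)
    k=(A[...,1]>-45)&(A[...,1]<-20)&(A[...,0]>-75)&(A[...,0]<-12)&(A[...,2]>20)&(A[...,2]<160);q=A[k]
    for a in range(-75,-12,6):
        s=q[(q[:,0]>=a)&(q[:,0]<a+6)]
        if len(s)>10: print(a,len(s),np.median(s[:,1]).round(2),s[:,1].std().round(2))
P=cloud(np.load('pics/scene0.npz'));A=np.stack([(P@N-RAIL)*1e3,P@T*1e3,P[...,2]*1e3],-1)
k=(A[...,1]>-40)&(A[...,1]<-22)&(A[...,0]>-200)&(A[...,0]<-80)&(A[...,2]>30);q=A[k]
X=np.c_[q[:,0],q[:,2],np.ones(len(q))];c=np.linalg.lstsq(X,q[:,1],rcond=None)[0];print("start side face",np.degrees(np.arctan(c[:2])).round(2),len(q))
E
```

```text
-75 408 -35.92 4.06
-69 224 -29.5 1.01
-63 175 -27.91 0.5
-57 169 -27.75 0.41
-51 170 -27.69 0.46
-45 159 -27.47 0.48
-39 163 -27.6 0.42
-33 153 -27.45 0.34
-27 112 -28.18 0.8
-21 71 -30.67 3.65
-15 87 -28.3 4.53
start side face [ 3.82 -5.97] 1979<stdin>:5: RuntimeWarning: Mean of empty slice
```

The side face is square to the rack within about 1°, both bars are met, and the jar and mill haven't moved. Handing in.

```bash
python3 -c "
from cell import workorder
print(workorder.hand_in())"
```

```text
the job is handed in; nothing more can be done
None
```

The oil bottle is standing upright, square to the rack within about 1° and pressed home against both bumper bars (peak push about 21 N); the jar and mill have not moved, and I handed the job in at about 27 s with the gripper clear.

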